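Put the kiosk's stock away in its foam cut-outs

TASK

Closing time at the phone repair kiosk: put the power bank and the screen protector box from behind the rail of the display ledge, and the earpiece speaker tray and the SIM tray case from the repair mat, back into the open parts compartment, each lying flat and square in the foam cut-out that bears its own outline. Set each one down rather than letting it drop, and leave the phone and the cleaner bottle where they are.

Things in the scene. Friction and masses are not known exactly. Their poses are not given: they have to be found in the camera images.
- powerbank_center (a point): Beige power bank, rounded block 98 x 62 x 24 mm (x, y, z), about 0.2 kg. Point: its centre; x along its length, z up. Lies lengthwise front to back on a display ledge (board top 45 mm above the worktop, 340 wide, 160 deep). A rail along the ledge's front (robot side) edge rises 17 mm above the board, the back and end lips 18 mm: lift it over.
- protector_center (a point): Blue rigid box of small screen protectors, pale panel on top, 76 x 52 x 18 mm (x, y, z), about 80 g. Point: its centre; x along its length, z up. Lies lengthwise front to back on a display ledge (board top 45 mm above the worktop, 340 wide, 160 deep). A rail along the ledge's front (robot side) edge rises 17 mm above the board, the back and end lips 18 mm: lift it over.
- speakers_center (a point): White plastic tray with three black earpiece speakers fixed in it in a row, 88 x 30 x 16 mm (x, y, z), about 30 g; moves as one piece. Point: its centre, 8 mm above its underside; x along its length, z up. Lies on a fixed blue-grey repair mat 4 mm thick.
- simcase_center (a point): Small green plastic case with a silver SIM tray fixed in it, 46 x 32 x 16 mm (x, y, z), about 25 g; moves as one piece. Point: its centre, 8 mm above its underside; x along its length, z up. Lies on a fixed blue-grey repair mat 4 mm thick.
- cutout_power (a point): Power bank's cut-out, 114 x 78 mm, the largest: beige life-size outline and four beige bars on its floor. Cut 4 mm deep in a black foam insert (132 x 112 mm, top 40 mm above the worktop) that lies with three others in the open compartment, whose rim is 43 mm up. Point: centre of the cut-out's grey floor, 36 mm up; x along its long side, z up. Either way round will do.
- cutout_box (a point): Screen protector box's cut-out, 92 x 68 mm: blue life-size outline and blue rectangle on its floor. Cut 4 mm deep in a black foam insert (132 x 112 mm, top 40 mm above the worktop) that lies with three others in the open compartment, whose rim is 43 mm up. Point: centre of the cut-out's grey floor, 36 mm up; x along its long side, z up. Either way round will do.
- cutout_speakers (a point): Speaker tray's cut-out, 104 x 46 mm, long and narrow: white life-size outline and three black ovals on its floor. Cut 4 mm deep in a black foam insert (132 x 112 mm, top 40 mm above the worktop) that lies with three others in the open compartment, whose rim is 43 mm up. Point: centre of the cut-out's grey floor, 36 mm up; x along its long side, z up. Either way round will do.
- cutout_sim (a point): SIM tray case's cut-out, 62 x 48 mm, the smallest: green life-size outline and a silver oval on its floor. Cut 4 mm deep in a black foam insert (132 x 112 mm, top 40 mm above the worktop) that lies with three others in the open compartment, whose rim is 43 mm up. Point: centre of the cut-out's grey floor, 36 mm up; x along its long side, z up. Either way round will do.
- phone_center (a point): Bystander: dark phone with a cracked screen waiting for repair, 148 x 71 x 9 mm (x, y, z), lying flat on the worktop near the robot; this point is its centre. Leave it alone.
- cleaner_center (a point): Bystander: blue bottle of screen cleaner with a white cap, 42 mm across, 115 mm high, standing on the worktop between the ledge and the compartment; this point is its centre, half-way up. Leave it alone.
Mind the look-alikes: they are no part of the job. There is more than one size of the part that bears powerbank_center; the job needs the largest.

How it is judged:
By the outcome, as a careful person would: the job done as asked, in the order asked, and still so for the second after the job is handed in, with the robot touching nothing.
It also fails if it takes over 118 s, if anything falls off the work surface, if the arm or the gripper's body presses on something with over 40 N, if the wrist force passes 120 N, or if a joint passes its speed limit or range.

ROBOT

A 6-joint arm with a two-finger parallel gripper is mounted at the origin on the work surface. World frame = base frame: x ahead of the robot, y to its left, z up, the work surface at z = 0. Lengths are in mm, angles in degrees, forces in N, time in s.
With the tool pointing down it reaches from about 300 to 850 mm from the base axis. Payload 4.2 kg.
Tool frame: the origin (TCP) lies at the very end of the fingers, on their centre line; the grasp point (between the pads) lies 19 mm behind it; x points along the fingers, y is the direction in which the jaws open and shut, and the axes are right-handed (so a half turn about x gives the same grasp; the last joint's range is limited). The gripper opens to 91 mm and grips with 3 to 60 N. Pads are 32 mm wide; open, the fingers measure 118 mm over their backs; the gripper's body (76 mm by 178 mm) begins 60 mm behind the grasp point.
Start: joints at [-73.396, 18.312, 89.639, -0, 72.044, -1.146], TCP at [175.302, -547.642, 213.976] pointing down, gripper open.
Joint ranges: [-177.97, 177.97], [-48.28, 115.42], [12.27, 149.76], [-77.06, 257.06], [2.81, 150.46], [-146.56, 146.56]. Speed limits (degrees/s): [147.25, 147.25, 180, 180, 180, 180].

INTERFACE

Orientations are given as [roll, pitch, yaw] about the fixed x, y, z axes, in that order (R = Rz(yaw) Ry(pitch) Rx(roll)).
In Python, from workcell import sensors, grab_frame, job_done, finder gives the robot as it stands.
- The arm moves only by the tool play_rows, never from a script. Its argument "motion" is a list of rows, each a list of 5 numbers: the shift along the world's x, y, z in m, then the turn about the world's z in rad, then the opening, from 0 (shut) to 1 (fully open). In form: [[tx, ty, tz, roll, fingers], ...]. A call has exactly 8 rows; each row is the pose to reach, as a shift and turn from the pose commanded when the call began; what a row does not reach only later rows make up. A row lasts 1/12 s, in which the tool goes at most 41.7 mm and 7.16 degrees, less where a joint would pass 70% of its speed; a pose out of reach is approached as far as the arm can. A call with a gripper value outside its range is refused whole. The fingers move at their own pace and stop on an object; "squeeze" is the grip in N (left out, the last holds). Time passes only in rows, so rows that repeat a pose let the fingers close, or fill a call up. It gives the time, the measured TCP pose, the force and the opening at its end, in the units of the state.
- sensors.state(): the state, without advancing time (a new reading comes with each control period).
- grab_frame(name): name is "side" or "top" or "wrist"; returns a dict with "img" (384x512x3 uint8, blue, green, red), "fx", "fy", "cx", "cy" (pixels), "k1" (the pictures are not rectified: a ray, as slopes to the right and down, at radius r is drawn at 1 + k1 r^2 times it, then the intrinsics apply), "rvec" (rotation vector, rad) and "tvec" (3), from world to camera coordinates, as OpenCV has them; the wrist camera has in their place "tool_from_camera" (4x4, takes a point from camera to tool coordinates, whose origin is the TCP and whose axes are the tool frame's). Camera axes: x right, y down, z forward; pixel columns grow to the right and rows downward; lengths in mm; the calibration is good to about 2 mm. A picture is of the moment at which its call begins: read the wrist's pose just before it. There is no depth.
- job_done(): hands the job in, once; it reports no verdict.
Trained networks look in a picture, given as the dict that the camera call returned (one of the last four; its "shot" number tells which), for a name from the list of things; names that differ only in an ending like _2 or _b are one class to them, and where a whole thing is asked for, a point or a joint stands for the part that bears it (a point fixed in the world has none). Each returns a list of dicts, best first, with "conf" (0 to 1); they miss things now and then, are a little off and sometimes report something else, mostly with a low value. They report only what shows in the picture. A call takes as long as a camera call. They do not tell look-alikes from the thing itself.
- finder.spot_in(picture, label): "point" ([column, row] in pixels, amid what is visible of it).
- finder.spot_point(picture, label): "point" ([column, row] in pixels: a listed point, or the origin of a listed thing).
The state is a dict: "time_s": time; "qpos": joint angles; "qvel": joint speeds; "effort": joint torques, N m; "ee_pos": TCP position; "ee_rot": TCP orientation; "force": force on the tool from outside, world axes, zero at the start; "torque": the same for the moment, N m; "gripper_width": finger opening in mm.
Only numpy, scipy, OpenCV 4.12 (cv2) and the standard library are available. Lean on these libraries where they do the work, as an engineer would, in place of code of your own. Each camera call takes 0.05 s, during which the arm holds its last target.

## Working session

There is one attempt and no reset: what is moved stays moved. The work goes in short steps, Python scripts to look and compute and a tool call to move; the robot and the scene stay as the last step left them, time stands still between calls to the robot, and variables do not carry over. Pictures are saved under pics/ and viewed, and the job is handed in when it is done.

Besides the shell and the picture viewer there is one more tool, called after "Request:" by a JSON object that holds its "op" and its "data", one argument or row to a line. play_rows: Moves the arm, as the interface text tells. Its arguments: {"type":"object","properties":{"motion":{"type":"array","items":{"type":"array","items":{"type":"number"}}},"squeeze":{"type":"number"}},"required":["motion"]}

```bash
ls; mkdir -p pics; cat > h.py <<'E'
import numpy as np, cv2
from workcell import sensors, grab_frame, job_done, finder
def shot(n,name):
    f=grab_frame(n); cv2.imwrite(f'pics/{name}.png',f['img']); return f
def K(f): return np.array([[f['fx'],0,f['cx']],[0,f['fy'],f['cy']],[0,0,1.]])
def D(f): return np.array([f['k1'],0,0,0,0.])
def pose(f,st=None):
    "returns R,t world->cam"
    if 'rvec' in f:
        return cv2.Rodrigues(np.array(f['rvec'],float))[0],np.array(f['tvec'],float).reshape(3)
    from scipy.spatial.transform import Rotation as Ro
    T=np.eye(4);T[:3,:3]=Ro.from_euler('xyz',st['ee_rot'],degrees=True).as_matrix();T[:3,3]=st['ee_pos']
    W=T@np.array(f['tool_from_camera']); Wi=np.linalg.inv(W); return Wi[:3,:3],Wi[:3,3]
def back(f,px,z,st=None):
    R,t=pose(f,st); u=cv2.undistortPoints(np.array(px,float).reshape(-1,1,2),K(f),D(f)).reshape(-1,2)
    d=np.c_[u,np.ones(len(u))]@R; c=-R.T@t
    return c+d*((z-c[2])/d[:,2])[:,None]
def proj(f,P,st=None):
    R,t=pose(f,st); return cv2.projectPoints(np.array(P,float).reshape(-1,1,3),cv2.Rodrigues(R)[0],t,K(f),D(f))[0].reshape(-1,2)
E
python3 - <<'E'
from h import *
print(sensors.state())
for n in('top','side','wrist'):
    f=shot(n,n+'0')
    print(n,{k:v for k,v in f.items() if k!='img'})
E
```

```text
pics
{'time_s': 0.0, 'qpos': array([-7.33970283e+01,  1.83502949e+01,  8.97052997e+01,  4.42542662e-04,
        7.20451045e+01, -1.14669635e+00]), 'qvel': array([ 0.07693947,  0.08540463, -0.00259372,  0.03201446, -0.03128501,
        0.00719799]), 'effort': array([ 3.76721800e-07, -4.12453687e+01, -2.31972599e+01,  7.27023580e-02,
        4.58435481e-02, -1.63268041e-04]), 'ee_pos': array([ 175.1447958 , -547.14497649,  213.14128547]), 'ee_rot': array([-91.38609339,  89.89929996, 106.36343782]), 'force': array([0.07344805, 0.07653734, 0.08620573]), 'torque': array([-0.02048941, -0.02942949,  0.01424146]), 'gripper_width': 91.05040528343567}
top {'fx': 402.3325408830722, 'fy': 402.3325408830722, 'cx': 259.6885745507358, 'cy': 192.93933475131828, 'k1': -0.051722066195532934, 'rvec': array([ 2.1503867 , -2.1417352 ,  0.14910981]), 'tvec': array([ 127.78336466,  594.91082762, 1165.28401623]), 'shot': 1}
side {'fx': 363.32105770526476, 'fy': 363.32105770526476, 'cx': 258.25823619299416, 'cy': 193.2701001941749, 'k1': -0.09904593055326585, 'rvec': array([ 0.7384611 , -2.55643281,  1.17837003]), 'tvec': array([546.61998172, 184.21551884, 777.70991177]), 'shot': 2}
wrist {'fx': 345.57229179052155, 'fy': 345.57229179052155, 'cx': 257.8691208862068, 'cy': 195.15875421299629, 'k1': 0.006511983044286183, 'tool_from_camera': array([[-1.25814953e-04, -2.47468161e-01,  9.68896018e-01,
        -1.70208889e+02],
       [ 9.99999949e-01, -3.16915042e-04,  4.89098549e-05,
        -4.57678756e-01],
       [ 2.94954090e-04,  9.68895974e-01,  2.47468188e-01,
        -6.86864233e+01],
       [ 0.00000000e+00,  0.00000000e+00,  0.00000000e+00,
         1.00000000e+00]]), 'shot': 3}
```

View pics/top0.png

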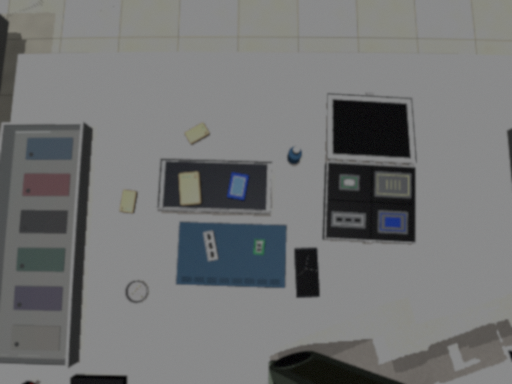

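View pics/side0.png

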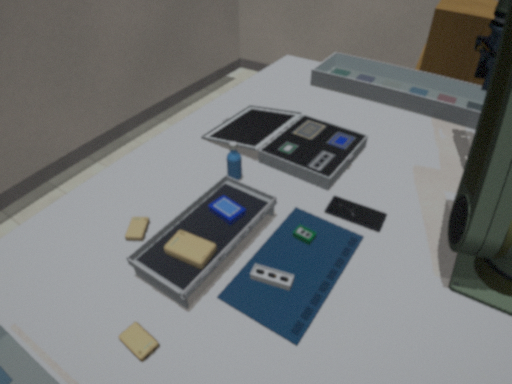

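View pics/wrist0.png

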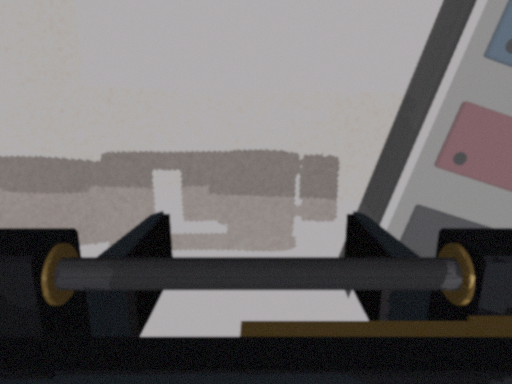

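```bash
cat > a.py <<'E'
from h import *
f=shot('top','top1'); s=shot('side','side1')
Z=dict(powerbank_center=57,protector_center=54,speakers_center=12,simcase_center=12,cutout_power=36,cutout_box=36,cutout_speakers=36,cutout_sim=36,phone_center=4.5,cleaner_center=57)
for n,z in Z.items():
    for g,nm in((f,'top'),(s,'side')):
        r=finder.spot_point(g,n)
        print(n,nm,[(np.round(q['point']).tolist(),round(q['conf'],2),np.round(back(g,[q['point']],z)[0]).tolist()) for q in r[:4]])
b=cv2.resize(f['img'][90:310,110:430],None,fx=2.5,fy=2.5,interpolation=cv2.INTER_CUBIC)
cv2.imwrite('pics/topz.png',cv2.convertScaleAbs(b,alpha=1.8))
E
python3 a.py
```

```text
powerbank_center top [([196.0, 134.0], 0.91, [772.0, 324.0, 57.0]), ([192.0, 192.0], 0.66, [593.0, 332.0, 57.0]), ([129.0, 201.0], 0.6, [567.0, 520.0, 57.0])]
powerbank_center side [([189.0, 247.0], 0.96, [608.0, 337.0, 57.0]), ([132.0, 339.0], 0.84, [555.0, 553.0, 57.0]), ([139.0, 228.0], 0.75, [741.0, 356.0, 57.0]), ([357.0, 211.0], 0.58, [345.0, 37.0, 57.0])]
protector_center top [([235.0, 185.0], 0.67, [616.0, 203.0, 54.0])]
protector_center side [([225.0, 208.0], 0.62, [618.0, 195.0, 54.0])]
speakers_center top [([208.0, 244.0], 0.64, [441.0, 286.0, 12.0]), ([394.0, 184.0], 0.51, [627.0, -288.0, 12.0]), ([393.0, 224.0], 0.18, [504.0, -277.0, 12.0])]
speakers_center side [([271.0, 277.0], 0.84, [438.0, 281.0, 12.0])]
simcase_center top [([259.0, 247.0], 0.64, [435.0, 133.0, 12.0])]
simcase_center side [([302.0, 235.0], 0.84, [436.0, 137.0, 12.0])]
cutout_power top [([394.0, 184.0], 0.95, [623.0, -277.0, 36.0])]
cutout_power side [([311.0, 130.0], 0.97, [616.0, -274.0, 36.0])]
cutout_box top [([392.0, 223.0], 0.89, [507.0, -268.0, 36.0])]
cutout_box side [([338.0, 141.0], 0.6, [513.0, -258.0, 36.0]), ([305.0, 236.0], 0.45, [421.0, 157.0, 36.0])]
cutout_speakers top [([349.0, 218.0], 0.73, [521.0, -137.0, 36.0])]
cutout_speakers side [([323.0, 159.0], 0.59, [514.0, -144.0, 36.0]), ([224.0, 208.0], 0.22, [632.0, 179.0, 36.0])]
cutout_sim top [([350.0, 188.0], 0.61, [612.0, -144.0, 36.0])]
cutout_sim side [([288.0, 148.0], 0.89, [626.0, -137.0, 36.0])]
phone_center top [([393.0, 183.0], 0.42, [632.0, -287.0, 4.0])]
phone_center side [([356.0, 213.0], 0.6, [357.0, -12.0, 4.0])]
cleaner_center top []
cleaner_center side [([235.0, 159.0], 0.73, [712.0, 19.0, 57.0])]
```

View pics/topz.png

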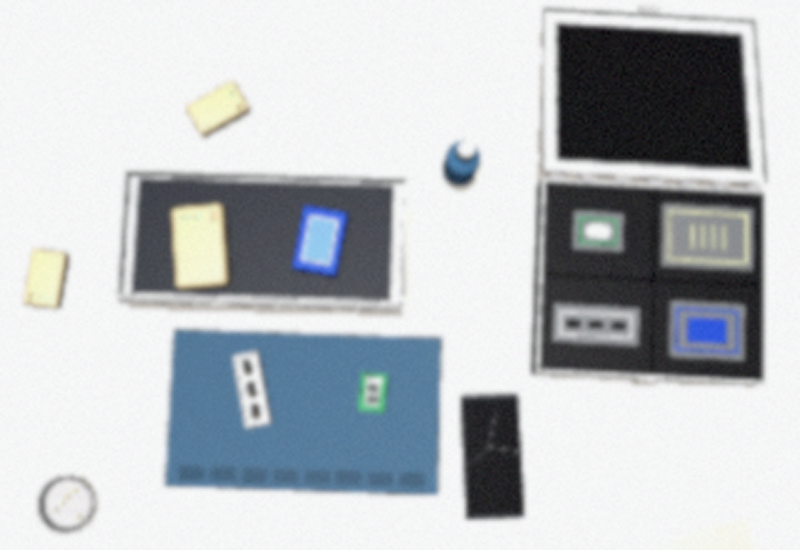

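```bash
cat >> h.py <<'E'
from scipy.spatial.transform import Rotation as Ro
def jaw(st):
    R=Ro.from_euler('xyz',st['ee_rot'],degrees=True).as_matrix()
    return np.degrees(np.arctan2(R[1,1],R[0,1])), R
E
python3 - <<'E'
from h import *
st=sensors.state(); a,R=jaw(st); print(a,R.round(3),st['time_s'])
E
```

```text
-72.25107121249543 [[ 0.     0.305 -0.952]
 [-0.    -0.952 -0.305]
 [-1.     0.    -0.   ]] 1.25
```

Request:
{"op": "play_rows", "data": {
  "motion": [
    [0.04,0.028,0.01,0.124,1],
    [0.08,0.056,0.02,0.248,1],
    [0.12,0.084,0.03,0.372,1],
    [0.16,0.11,0.04,0.496,1],
    [0.19,0.135,0.05,0.62,1],
    [0.225,0.16,0.06,0.744,1],
    [0.26,0.185,0.07,0.868,1],
    [0.295,0.21,0.08,0.99,1]
  ],
  "squeeze": 15
}}

```text
time_s: 1.92
ee_pos: [441.9, -357.5, 286.2]
ee_rot: [58.2, 90.0, -46.9]
force: [1.3, -1.2, -0.5]
gripper_width: 91.5
```

Request:
{"op": "play_rows", "data": {
  "motion": [
    [0.03,0.02,0.007,0.12,1],
    [0.06,0.04,0.007,0.24,1],
    [0.1,0.067,0.007,0.27,1],
    [0.1,0.067,0.007,0.27,1],
    [0.1,0.067,0.007,0.27,1],
    [0.1,0.067,0.007,0.27,1],
    [0.1,0.067,0.007,0.27,1],
    [0.1,0.067,0.007,0.27,1]
  ]
}}

```text
time_s: 2.58
ee_pos: [539.3, -293.0, 292.7]
ee_rot: [-32.0, 90.0, -122.2]
force: [-0.4, -1.1, 0.1]
gripper_width: 91.1
```

```bash
cat > b.py <<'E'
from h import *
import pickle
st=sensors.state(); f=shot('wrist','w1'); print(st['ee_pos'],jaw(st)[0],st['qpos'],st['time_s'],np.abs(st['qvel']).max())
pickle.dump((st,f),open('w1.pkl','wb'))
for n in('cutout_power','cutout_box','cutout_speakers','cutout_sim'):
    for q in finder.spot_point(f,n)[:2]: print(n,q['point'],q['conf'],back(f,[q['point']],36,st)[0].round(1))
cv2.imwrite('pics/w1b.png',cv2.convertScaleAbs(f['img'],alpha=1.7))
E
python3 b.py
```

```text
[ 539.34305842 -293.02021073  292.67154514] -0.17435885125044664 [-2.95773248e+01  1.99141756e+01  7.60481207e+01 -2.03104594e-02
  8.40386137e+01 -2.94008580e+01] 2.5833 0.22907084008721282
cutout_power [327.0, 150.4] 0.77 [ 623.8 -275.9   36. ]
cutout_box [236.2, 141.9] 0.59 [ 512. -265.   36.]
cutout_speakers [236.0, 28.0] 0.65 [ 514.2 -137.    36. ]
cutout_sim [336.1, 29.4] 0.97 [ 627.7 -138.9   36. ]
cutout_sim [232.2, 147.1] 0.33 [ 506.9 -271.4   36. ]
```

View pics/w1b.png

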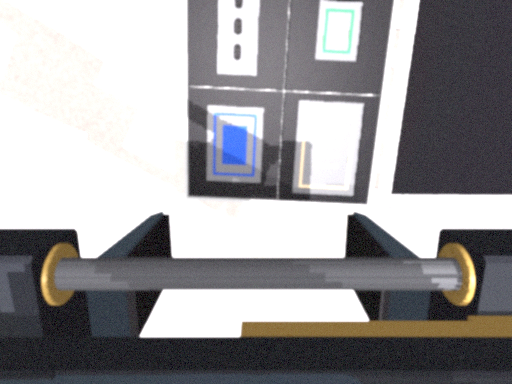

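```bash
cat > c.py <<'E'
from h import *
import pickle
st,f=pickle.load(open('w1.pkl','rb'))
g=cv2.GaussianBlur(f['img'].max(axis=2),(3,3),0)
print(g[150,300:360:4],g[140,200:270:4])
for th in(55,70):
  m=(g>th).astype(np.uint8); m[205:]=0
  for c in cv2.findContours(m,cv2.RETR_EXTERNAL,cv2.CHAIN_APPROX_NONE)[0]:
    if not 1000<cv2.contourArea(c)<8000: continue
    c=c.reshape(-1,2); W=back(f,c,37,st)[:,:2].astype(np.float32)
    r=cv2.minAreaRect(W); print(th,c.min(0),c.max(0),np.round(r[0],1),np.round(r[1],1),round(r[2],1))
cv2.imwrite('pics/w1c.png',cv2.resize(f['img'][:210,170:390],None,fx=2.5,fy=2.5))
E
python3 c.py
```

```text
[125 141 108 150 157 156 157 156 156 155 154 153 165 176 142] [ 61  66 142 133 126 114 152 155 155 155 155 154 118 122 129 114  69  73]
```

View pics/w1c.png

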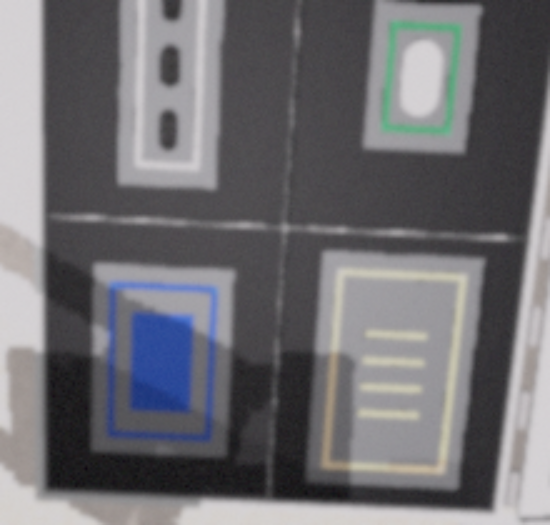

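```bash
cat >> h.py <<'E'
def rectfit(P,L,W):
    "fit rect LxW to 4 world corners (any order, L side along first edge P0-P1?) returns centre, long-axis angle"
    P=np.array(P)[:,:2]; c=P.mean(0)
    e=[np.linalg.norm(P[(i+1)%4]-P[i]) for i in range(4)]
    s=0 if e[0]+e[2]>e[1]+e[3] else 1
    d=(P[(s+1)%4]-P[s])-(P[(s+3)%4]-P[(s+2)%4])
    return c.round(1),round(np.degrees(np.arctan2(d[1],d[0]))%180,1),np.round(e,1),L,W
E
cat > d.py <<'E'
from h import *
import pickle
st,f=pickle.load(open('w1.pkl','rb'))
def go(n,C,L,W,z):
    px=np.array(C)/2.5-0.3+[170,0]; print(n,*rectfit(back(f,px,z,st),L,W))
go('power floor',[(322,250),(485,258),(459,489),(307,482)],114,78,38)
go('power outl',[(338,269),(467,273),(443,472),(325,468)],98,62,36)
go('box floor',[(93,263),(236,269),(225,457),(90,452)],92,68,38)
go('box outl',[(110,284),(217,289),(207,438),(109,435)],76,52,36)
go('sim outl',[(390,25),(460,27),(448,133),(383,130)],46,32,36)
E
python3 d.py
```

```text
power floor [ 623.2 -274.1] 87.6 [ 77.6 113.3  77.3 113.3] 114 78
power outl [ 623.6 -274.2] 87.3 [61.9 98.  60.  97.8] 98 62
box floor [ 509.5 -268.4] 86.7 [68.1 91.7 67.8 91.9] 92 68
box outl [ 509.2 -268.8] 86.7 [51.5 73.1 49.2 73.8] 76 52
sim outl [ 629.7 -141.1] 87.6 [31.4 44.3 30.  43.8] 46 32
```

Request:
{"op": "play_rows", "data": {
  "motion": [
    [0.015,0.04,0,0,1],
    [0.03,0.08,0,0,1],
    [0.03,0.12,0,0,1],
    [0.03,0.14,0,0,1],
    [0.03,0.14,0,0,1],
    [0.03,0.14,0,0,1],
    [0.03,0.14,0,0,1],
    [0.03,0.14,0,0,1]
  ]
}}

```text
time_s: 3.5
ee_pos: [570.5, -153.3, 292.4]
ee_rot: [12.4, 90.0, -77.7]
force: [0.2, -1.0, -0.0]
gripper_width: 91.0
```

```bash
sed -i "s/w1/w2/g" b.py; python3 b.py; python3 - <<'E'
import cv2
i=cv2.imread('pics/w2.png');cv2.imwrite('pics/w2c.png',cv2.resize(i[60:290,140:400],None,fx=2.5,fy=2.5))
E
```

```text
[ 570.457314   -153.30071665  292.42285413] -0.1440706537443157 [-1.61413612e+01  1.76790905e+01  7.93535756e+01 -2.84855260e-02
  8.29520303e+01 -1.59937972e+01] 3.5 0.4806891978839387
cutout_power [302.0, 254.7] 0.74 [ 628.1 -275.    36. ]
cutout_box [211.9, 250.4] 0.58 [ 508.3 -268.4   36. ]
cutout_speakers [210.5, 149.2] 0.69 [ 511.4 -134.2   36. ]
cutout_speakers [214.3, 253.1] 0.62 [ 511.3 -272.3   36. ]
cutout_sim [305.3, 153.1] 0.89 [ 628.3 -139.4   36. ]
```

View pics/w2c.png

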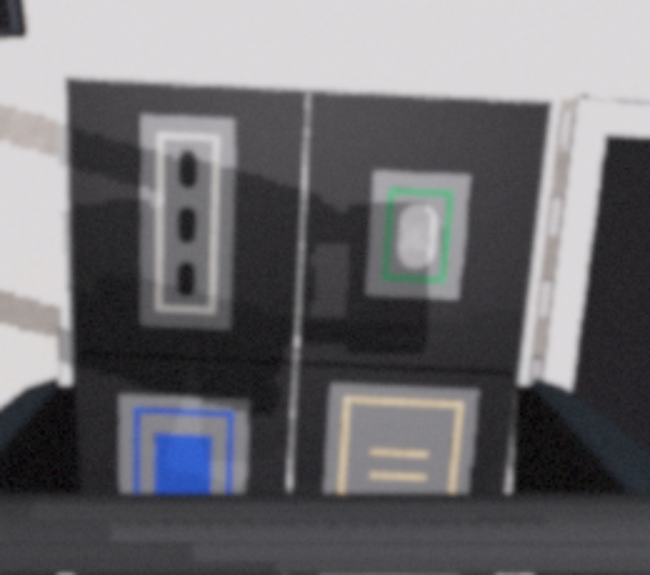

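```bash
cat > d.py <<'E'
from h import *
import pickle
st,f=pickle.load(open('w2.pkl','rb'))
def go(n,C,L,W,z):
    px=np.array(C)/2.5-0.3+[140,60]; print(n,*rectfit(back(f,px,z,st),L,W))
go('spk floor',[(140,113),(236,118),(232,329),(139,325)],104,46,38)
go('spk outl',[(157,133),(219,134),(217,313),(155,310)],88,30,36)
go('sim fl',[(374,170),(470,175),(461,300),(366,296)],62,48,38)
go('sim outl',[(389,188),(452,190),(444,282),(383,279)],46,32,36)
E
python3 d.py
```

```text
spk floor [ 516.4 -134.4] 87.4 [ 45.6 103.4  47.  103.7] 104 46
spk outl [ 516.3 -134.8] 87.4 [29.8 88.1 31.3 87.1] 88 30
sim fl [ 629.9 -140.5] 88.0 [46.5 61.7 47.7 62.1] 62 48
sim outl [ 629.8 -140.3] 87.5 [30.8 45.6 30.7 45.1] 46 32
```

Request:
{"op": "play_rows", "data": {
  "motion": [
    [0.005,0.032,0,0.12,1],
    [0.01,0.064,0,0.24,1],
    [0.015,0.096,0,0.36,1],
    [0.02,0.128,0,0.48,1],
    [0.025,0.16,0,0.6,1],
    [0.03,0.192,0,0.72,1],
    [0.035,0.224,0,0.84,1],
    [0.04,0.256,0,0.96,1]
  ]
}}

```text
time_s: 4.42
ee_pos: [610.7, 105.3, 292.5]
ee_rot: [49.8, 90.0, 15.1]
force: [0.2, 0.2, -0.1]
gripper_width: 91.1
```

Request:
{"op": "play_rows", "data": {
  "motion": [
    [0.005,0.032,0,0.12,1],
    [0.01,0.064,0,0.24,1],
    [0.015,0.096,0,0.36,1],
    [0.02,0.128,0,0.48,1],
    [0.025,0.16,0,0.6,1],
    [0.03,0.165,0,0.613,1],
    [0.03,0.165,0,0.613,1],
    [0.03,0.165,0,0.613,1]
  ]
}}

```text
time_s: 5.08
ee_pos: [640.7, 268.4, 291.9]
ee_rot: [-127.6, 89.9, -127.6]
force: [-0.4, -0.1, 0.4]
gripper_width: 91.0
```

```bash
sed -i "s/w2/w3/g; s/'cutout_power','cutout_box','cutout_speakers','cutout_sim'/'powerbank_center','protector_center'/; s/,36,st/,57,st/" b.py; python3 b.py
```

```text
[640.68144619 268.39602162 291.87816195] 89.99700847495401 [ 2.18010240e+01  2.80882978e+01  6.32400031e+01 -4.08046198e-02
  8.87407435e+01 -6.81950361e+01] 5.0833 1.2501422438395953
powerbank_center [319.2, 140.3] 0.63 [607.9 339.6  57. ]
powerbank_center [297.0, 259.7] 0.59 [758.3 317.9  57. ]
protector_center [196.6, 143.7] 0.59 [611.8 196.9  57. ]
```

View pics/w3.png

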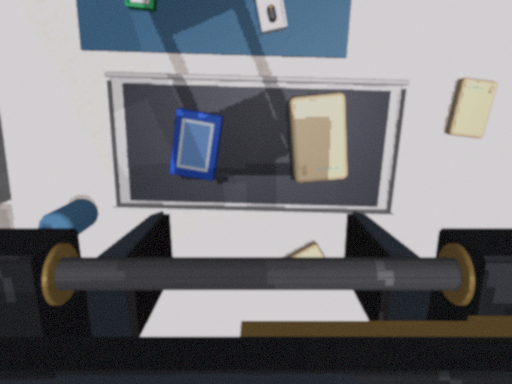

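```bash
python3 - <<'E'
import cv2
i=cv2.imread('pics/w3.png');cv2.imwrite('pics/w3c.png',cv2.resize(i[70:215,150:370],None,fx=3.5,fy=3.5,interpolation=cv2.INTER_CUBIC))
E
```

```text
(no output)
```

View pics/w3c.png

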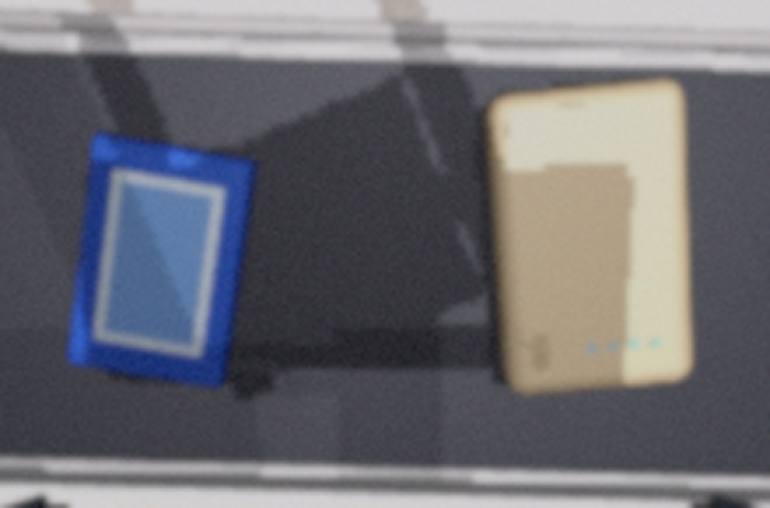

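```bash
cat > d.py <<'E'
from h import *
import pickle
st,f=pickle.load(open('w3.pkl','rb'))
def go(n,C,L,W,z):
    px=np.array(C)/3.5-0.35+[150,70]; print(n,*rectfit(back(f,px,z,st),L,W))
go('pb',[(489,97),(683,82),(692,380),(510,393)],98,62,66)
go('prot',[(95,134),(258,159),(225,387),(70,364)],76,52,63)
go('panel',[(112,168),(227,184),(204,360),(93,343)],76,52,63)
# check circles
print(proj(f,[[607,340,57],[611,197,54]],st))
E
python3 d.py
```

```text
pb [605.6 338. ] 5.4 [61.  95.8 60.7 95.8] 98 62
prot [612.7 197.1] 170.2 [52.5 75.9 52.3 75.8] 76 52
panel [613.2 196.1] 170.6 [37.2 58.5 37.3 57.8] 76 52
[[319.60236961 139.49867286]
 [197.11324024 142.7356544 ]]
```

Request:
{"op": "play_rows", "data": {
  "motion": [
    [-0.009,0.018,-0.03,0.094,1],
    [-0.018,0.036,-0.06,0.094,1],
    [-0.026,0.054,-0.09,0.094,1],
    [-0.034,0.07,-0.12,0.094,1],
    [-0.034,0.07,-0.15,0.094,1],
    [-0.034,0.07,-0.175,0.094,1],
    [-0.034,0.07,-0.175,0.094,1],
    [-0.034,0.07,-0.175,0.094,1]
  ]
}}

```text
time_s: 5.9
ee_pos: [606.2, 337.7, 117.0]
ee_rot: [-155.9, 89.9, -150.5]
force: [-0.4, 0.1, 0.2]
gripper_width: 91.4
```

```bash
python3 - <<'E'
from h import *
st=sensors.state(); print(st['ee_pos'],jaw(st)[0])
f=shot('wrist','w4'); print(proj(f,[st['ee_pos']],st))
E
```

```text
[606.19915956 337.71037335 116.97612439] 95.37055064961079
[[257.43303875 244.58183117]]
```

View pics/w4.png

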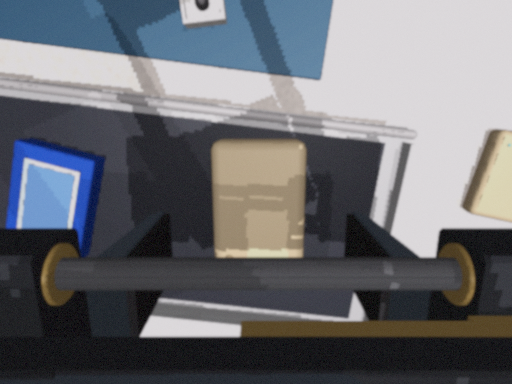

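Request:
{"op": "play_rows", "data": {
  "motion": [
    [0,0,-0.02,0,1],
    [0,0,-0.04,0,1],
    [0,0,-0.058,0,1],
    [0,0,-0.064,0,1],
    [0,0,-0.064,0,1],
    [0,0,-0.064,0,0.3],
    [0,0,-0.064,0,0.3],
    [0,0,-0.064,0,0.3]
  ],
  "squeeze": 20
}}

```text
time_s: 6.62
ee_pos: [607.6, 339.5, 55.5]
ee_rot: [24.5, 89.8, 30.0]
force: [0.4, 0.3, -0.2]
gripper_width: 73.9
```

Request:
{"op": "play_rows", "data": {
  "motion": [
    [0,0,0,0,0.3],
    [0,0,0,0,0.3],
    [0,0,0,0,0.3],
    [0,0,0,0,0.3],
    [0,0,0.005,0,0.3],
    [0,0,0.01,0,0.3],
    [0,0,0.02,0,0.3],
    [0,0,0.03,0,0.3]
  ]
}}

```text
time_s: 7.28
ee_pos: [606.1, 338.9, 83.6]
ee_rot: [-168.2, 89.9, -162.7]
force: [-0.3, -0.2, -1.4]
gripper_width: 61.9
```

Request:
{"op": "play_rows", "data": {
  "motion": [
    [0,-0.01,0.03,0,0.3],
    [0,-0.03,0.06,0,0.3],
    [0,-0.06,0.085,-0.1,0.3],
    [0,-0.095,0.09,-0.2,0.3],
    [0,-0.13,0.09,-0.3,0.3],
    [0,-0.165,0.09,-0.42,0.3],
    [0,-0.2,0.09,-0.54,0.3],
    [0,-0.235,0.09,-0.66,0.3]
  ]
}}

```text
time_s: 7.95
ee_pos: [606.4, 102.5, 174.7]
ee_rot: [46.6, 89.9, 13.9]
force: [0.2, 0.4, -2.4]
gripper_width: 61.5
```

Request:
{"op": "play_rows", "data": {
  "motion": [
    [0.002,-0.035,0,-0.12,0.3],
    [0.004,-0.07,0,-0.24,0.3],
    [0.006,-0.105,0,-0.36,0.3],
    [0.008,-0.14,0,-0.48,0.3],
    [0.01,-0.175,0,-0.6,0.3],
    [0.012,-0.21,0,-0.72,0.3],
    [0.014,-0.245,0,-0.84,0.3],
    [0.016,-0.28,0,-0.95,0.3]
  ]
}}

```text
time_s: 8.62
ee_pos: [622.5, -177.7, 174.6]
ee_rot: [80.9, 89.9, -6.3]
force: [0.7, -0.2, -3.0]
gripper_width: 61.5
```

Request:
{"op": "play_rows", "data": {
  "motion": [
    [0.001,-0.035,0,-0.05,0.3],
    [0.001,-0.065,0,-0.1,0.3],
    [0.001,-0.088,-0.01,-0.1,0.3],
    [0.001,-0.098,-0.02,-0.1,0.3],
    [0.001,-0.098,-0.03,-0.1,0.3],
    [0.001,-0.098,-0.05,-0.1,0.3],
    [0.001,-0.098,-0.05,-0.1,0.3],
    [0.001,-0.098,-0.05,-0.1,0.3]
  ]
}}

```text
time_s: 9.28
ee_pos: [622.7, -271.9, 122.1]
ee_rot: [-121.5, 89.8, 146.0]
force: [0.2, -0.1, -2.1]
gripper_width: 61.8
```

```bash
python3 - <<'E'
from h import *
st=sensors.state(); print(st['ee_pos'],jaw(st)[0],st['gripper_width'],st['time_s'],st['qpos'])
f=shot('wrist','w5');f=shot('side','s5')
cv2.imwrite('pics/s5c.png',cv2.resize(f['img'][60:220,180:420],None,fx=3.2,fy=3.2))
E
```

```text
[ 622.72002275 -271.92429886  122.12217478] -2.4431607808037383 61.75054736615782 9.2833 [-2.45782358e+01  3.13288740e+01  8.19626869e+01  4.17265941e-02
  6.69401464e+01 -2.21512820e+01]
```

View pics/w5.png

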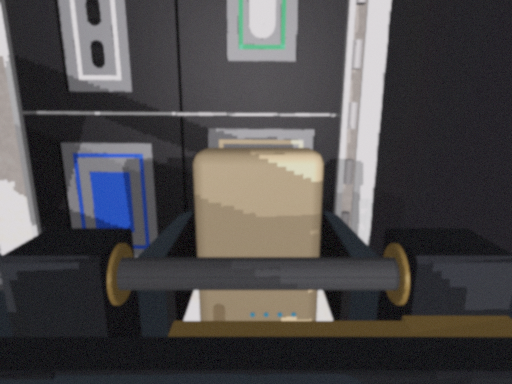

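View pics/s5c.png

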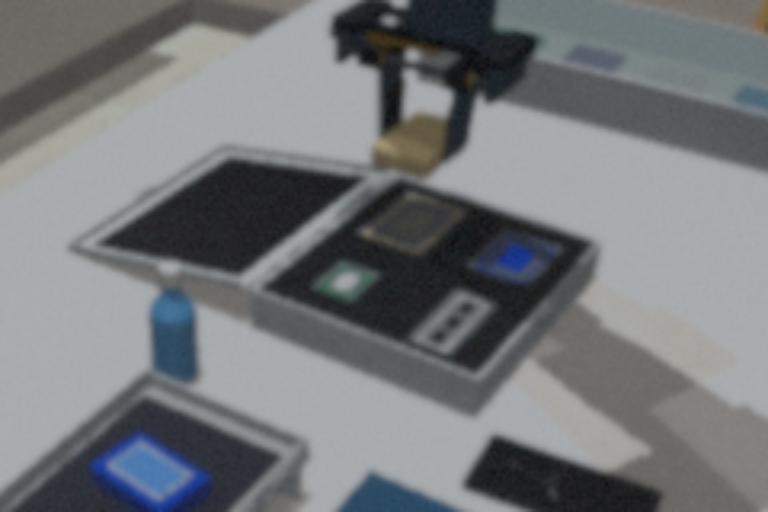

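```bash
python3 - <<'E'
from h import *
st=sensors.state(); f=grab_frame('wrist')
p=back(f,[(195,152),(322,152),(258,149)],135,st); print(p.round(1)); print(back(f,[(218,138),(305,138)],36,st).round(1))
E
```

```text
[[ 596.4 -222.2  135. ]
 [ 655.  -224.7  135. ]
 [ 625.5 -222.   135. ]]
[[ 595.9 -224.4   36. ]
 [ 660.3 -227.1   36. ]]
```

Request:
{"op": "play_rows", "data": {
  "motion": [
    [0.0015,-0.003,-0.015,0,0.3],
    [0.0015,-0.003,-0.03,0,0.3],
    [0.0015,-0.003,-0.045,0,0.3],
    [0.0015,-0.003,-0.06,0,0.3],
    [0.0015,-0.003,-0.066,0,0.3],
    [0.0015,-0.003,-0.07,0,0.3],
    [0.0015,-0.003,-0.07,0,0.3],
    [0.0015,-0.003,-0.07,0,0.3]
  ]
}}

```text
time_s: 10.1
ee_pos: [625.8, -277.1, 54.5]
ee_rot: [69.1, 89.9, -23.4]
force: [1.1, -0.2, -2.6]
gripper_width: 62.3
```

```bash
python3 - <<'E'
from h import *
st=sensors.state(); print(st['ee_pos'],jaw(st)[0])
f=shot('wrist','w6')
E
```

```text
[ 625.75312432 -277.10054156   54.54550566] -2.5089973270854786
```

View pics/w6.png

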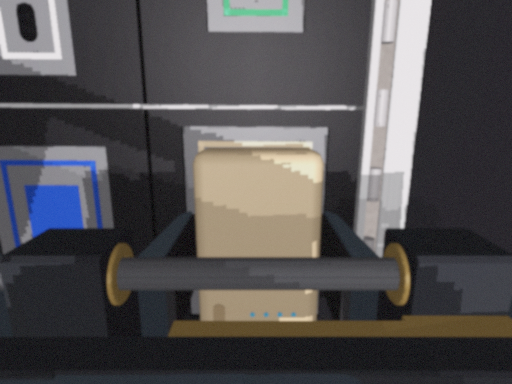

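```bash
python3 - <<'E'
from h import *
st=sensors.state(); f=grab_frame('wrist'); print(st['ee_pos'])
print(back(f,[(198,142),(312,142),(184,128),(328,128)],36,st).round(1),back(f,[(258,150)],67,st).round(1),back(f,[(195,155),(322,155)],67,st).round(1))
E
```

```text
[ 625.85562363 -277.20983642   54.71940793]
[[ 594.8 -224.6   36. ]
 [ 656.6 -227.4   36. ]
 [ 587.9 -216.9   36. ]
 [ 665.2 -220.3   36. ]] [[ 627.2 -226.6   67. ]] [[ 598.3 -227.6   67. ]
 [ 656.4 -230.2   67. ]]
```

Request:
{"op": "play_rows", "data": {
  "motion": [
    [-0.0015,0.0005,-0.003,0,0.3],
    [-0.0015,0.0005,-0.005,0,0.3],
    [-0.0015,0.0005,-0.006,0,0.3],
    [-0.0015,0.0005,-0.007,0,0.3],
    [-0.0015,0.0005,-0.008,0,0.3],
    [-0.0015,0.0005,-0.009,0,0.3],
    [-0.0015,0.0005,-0.0095,0,0.3],
    [-0.0015,0.0005,-0.0095,0,0.3]
  ]
}}

```text
time_s: 10.87
ee_pos: [623.6, -276.5, 45.4]
ee_rot: [60.1, 90.0, -32.5]
force: [-2.1, 0.8, 5.8]
gripper_width: 62.2
```

Request:
{"op": "play_rows", "data": {
  "motion": [
    [0,0,0,0,0.75],
    [0,0,0,0,0.8],
    [0,0,0,0,0.85],
    [0,0,0,0,0.85],
    [0,0,0,0,0.85],
    [0,0,0.005,0,0.85],
    [0,0,0.02,0,0.85],
    [0,0,0.04,0,0.85]
  ]
}}

```text
time_s: 11.53
ee_pos: [622.4, -276.0, 82.8]
ee_rot: [-112.8, 89.8, 154.7]
force: [-0.6, 0.2, -0.2]
gripper_width: 77.6
```

Request:
{"op": "play_rows", "data": {
  "motion": [
    [0,0.02,0.035,0,1],
    [0,0.04,0.075,0.0,1],
    [0,0.08,0.11,0.0,1],
    [0,0.12,0.14,0,1],
    [0,0.12,0.15,0,1],
    [0,0.12,0.15,0,1],
    [0,0.12,0.15,0,1],
    [0,0.12,0.15,0,1]
  ]
}}

```text
time_s: 12.2
ee_pos: [623.1, -156.8, 233.3]
ee_rot: [-70.8, 89.9, -163.4]
force: [-0.7, 0.2, -0.4]
gripper_width: 91.5
```

```bash
python3 - <<'E'
from h import *
st=sensors.state(); print(st['ee_pos'],jaw(st)[0],st['time_s'])
f=shot('wrist','w7'); f=shot('side','s7')
cv2.imwrite('pics/s7c.png',cv2.resize(f['img'][90:210,180:420],None,fx=3.2,fy=3.2))
E
```

```text
[ 623.08843829 -156.82766846  233.27570317] -2.518435327798436 12.2
```

View pics/w7.png

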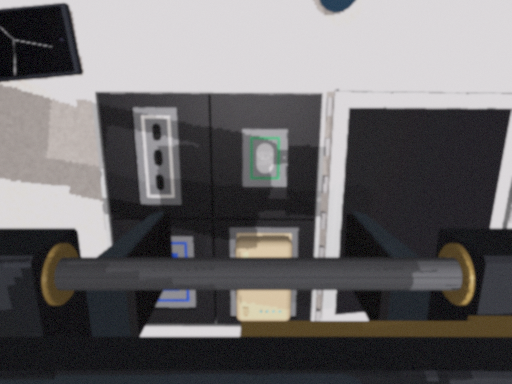

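View pics/s7c.png

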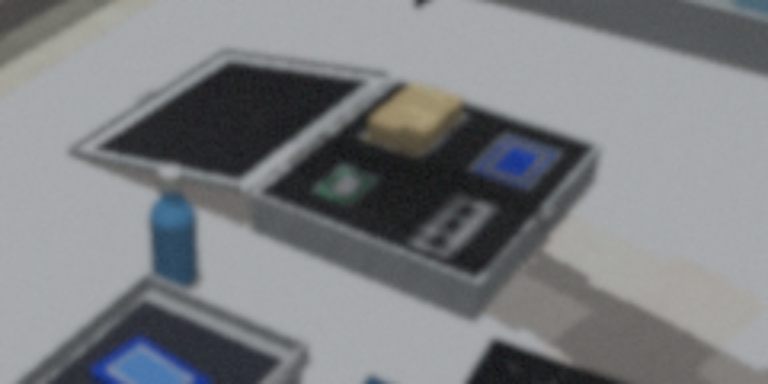

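Request:
{"op": "play_rows", "data": {
  "motion": [
    [-0.001,0.032,0,0.12,1],
    [-0.002,0.064,0,0.24,1],
    [-0.003,0.096,0,0.36,1],
    [-0.004,0.128,0,0.48,1],
    [-0.005,0.16,0,0.6,1],
    [-0.006,0.192,0,0.72,1],
    [-0.007,0.224,0,0.84,1],
    [-0.008,0.256,0,0.96,1]
  ]
}}

```text
time_s: 12.97
ee_pos: [615.1, 99.8, 232.3]
ee_rot: [-131.4, 89.8, -168.6]
force: [0.4, 0.5, -0.4]
gripper_width: 91.0
```

Request:
{"op": "play_rows", "data": {
  "motion": [
    [-0.001,0.032,-0.01,0.12,1],
    [-0.002,0.064,-0.03,0.24,1],
    [-0.002,0.09,-0.055,0.36,1],
    [-0.002,0.0975,-0.08,0.487,1],
    [-0.002,0.0975,-0.1,0.487,1],
    [-0.002,0.0975,-0.118,0.487,1],
    [-0.002,0.0975,-0.118,0.487,1],
    [-0.002,0.0975,-0.118,0.487,1]
  ]
}}

```text
time_s: 13.63
ee_pos: [612.9, 196.0, 114.0]
ee_rot: [-153.1, 89.8, -162.8]
force: [0.4, -0.4, -0.2]
gripper_width: 91.5
```

```bash
python3 - <<'E'
from h import *
st=sensors.state(); print(st['ee_pos'],jaw(st)[0],st['time_s'])
f=shot('wrist','w8')
E
```

```text
[612.90521199 195.96712638 114.00817002] 80.32412761186885 13.6333
```

View pics/w8.png

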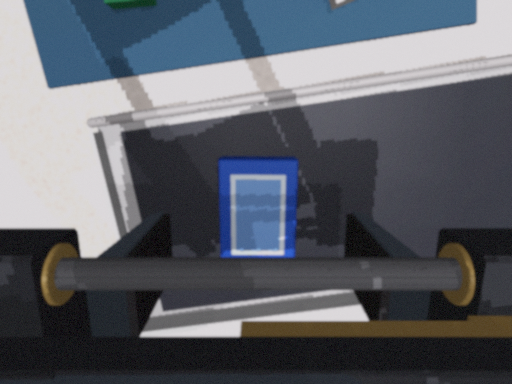

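Request:
{"op": "play_rows", "data": {
  "motion": [
    [0,0,-0.02,0,1],
    [0,0,-0.04,0,1],
    [0,0,-0.057,0,1],
    [0,0,-0.063,0,1],
    [0,0,-0.063,0,1],
    [0,0,-0.063,0,0.3],
    [0,0,-0.063,0,0.3],
    [0,0,-0.063,0,0.3]
  ],
  "squeeze": 15
}}

```text
time_s: 14.35
ee_pos: [614.6, 197.2, 54.6]
ee_rot: [27.9, 89.8, 18.2]
force: [1.4, 0.1, -0.2]
gripper_width: 73.7
```

Request:
{"op": "play_rows", "data": {
  "motion": [
    [0,0,0,0,0.3],
    [0,0,0,0,0.3],
    [0,0,0,0,0.3],
    [0,0,0,0,0.3],
    [0,0,0,0,0.3],
    [0,0,0,0,0.3],
    [0,0,0,0,0.3],
    [0,0,0,0,0.3]
  ]
}}

```text
time_s: 15.02
ee_pos: [613.7, 197.0, 53.3]
ee_rot: [28.7, 90.0, 19.1]
force: [-0.3, -0.6, 4.0]
gripper_width: 51.7
```

Request:
{"op": "play_rows", "data": {
  "motion": [
    [0,0,0.015,0,0.3],
    [0,0,0.035,0,0.3],
    [0,-0.01,0.065,0,0.3],
    [-0.005,-0.03,0.09,-0.07,0.3],
    [-0.01,-0.06,0.1,-0.17,0.3],
    [-0.018,-0.095,0.1,-0.28,0.3],
    [-0.026,-0.13,0.1,-0.39,0.3],
    [-0.034,-0.165,0.1,-0.5,0.3]
  ]
}}

```text
time_s: 15.68
ee_pos: [578.9, 30.8, 152.7]
ee_rot: [162.9, 90.0, 124.4]
force: [0.1, -0.7, -0.7]
gripper_width: 52.1
```

Request:
{"op": "play_rows", "data": {
  "motion": [
    [-0.008,-0.035,0,-0.12,0.3],
    [-0.016,-0.07,0,-0.24,0.3],
    [-0.024,-0.105,0,-0.36,0.3],
    [-0.032,-0.14,0,-0.48,0.3],
    [-0.04,-0.175,0,-0.6,0.3],
    [-0.048,-0.21,0,-0.7,0.3],
    [-0.056,-0.245,0,-0.8,0.3],
    [-0.063,-0.275,0,-0.9,0.3]
  ]
}}

```text
time_s: 16.35
ee_pos: [515.6, -245.0, 152.5]
ee_rot: [-98.2, 90.0, 171.6]
force: [2.0, 0.2, -1.2]
gripper_width: 52.0
```

Request:
{"op": "play_rows", "data": {
  "motion": [
    [-0.004,-0.015,-0.01,-0.03,0.3],
    [-0.007,-0.0255,-0.02,-0.052,0.3],
    [-0.007,-0.0255,-0.04,-0.052,0.3],
    [-0.007,-0.0255,-0.055,-0.052,0.3],
    [-0.007,-0.0255,-0.07,-0.052,0.3],
    [-0.007,-0.0255,-0.08,-0.052,0.3],
    [-0.007,-0.0255,-0.08,-0.052,0.3],
    [-0.007,-0.0255,-0.08,-0.052,0.3]
  ]
}}

```text
time_s: 17.02
ee_pos: [509.4, -267.9, 72.3]
ee_rot: [-123.4, 89.9, 143.8]
force: [0.2, -0.3, -1.0]
gripper_width: 52.4
```

```bash
python3 - <<'E'
from h import *
import pickle
st=sensors.state(); print(st['ee_pos'],jaw(st)[0],st['time_s'],st['gripper_width'])
f=shot('wrist','w9'); pickle.dump((st,f),open('w9.pkl','wb'))
E
```

```text
[ 509.39434928 -267.87152717   72.33338754] -2.772707961579614 17.0167 52.42625815229095
```

View pics/w9.png

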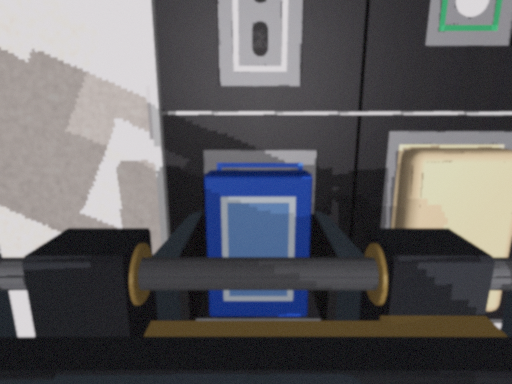

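```bash
python3 - <<'E'
from h import *
import pickle
st,f=pickle.load(open('w9.pkl','rb'))
print(back(f,[(218,165),(302,165),(204,151),(316,151)],36,st).round(1)); print(back(f,[(206,172),(310,172)],82,st).round(1))
cv2.imwrite('pics/w9c.png',cv2.resize(f['img'][140:200,190:330],None,fx=5,fy=5))
E
```

```text
[[ 486.1 -231.    36. ]
 [ 536.8 -233.5   36. ]
 [ 478.4 -222.2   36. ]
 [ 545.2 -225.5   36. ]]
[[ 486.  -226.8   82. ]
 [ 534.9 -229.2   82. ]]
```

View pics/w9c.png

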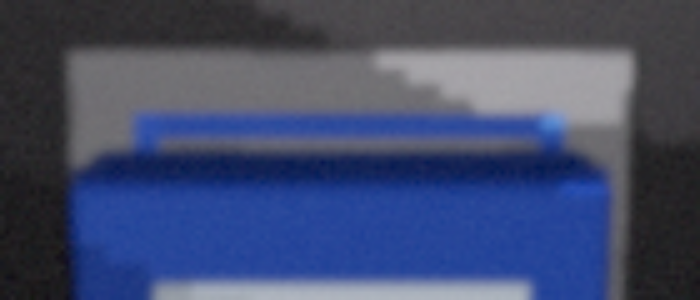

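Request:
{"op": "play_rows", "data": {
  "motion": [
    [0.001,0,-0.01,0,0.3],
    [0.001,0,-0.018,0,0.3],
    [0.001,0,-0.022,0,0.3],
    [0.001,0,-0.024,0,0.3],
    [0.001,0,-0.0255,0,0.3],
    [0.001,0,-0.027,0,0.3],
    [0.001,0,-0.027,0,0.3],
    [0.001,0,-0.027,0,0.3]
  ]
}}

```text
time_s: 17.73
ee_pos: [510.7, -268.6, 46.1]
ee_rot: [71.3, 90.0, -21.5]
force: [-0.8, 0.6, -0.2]
gripper_width: 51.2
```

Request:
{"op": "play_rows", "data": {
  "motion": [
    [0,0,-0.0005,0,0.3],
    [0,0,-0.001,0,0.3],
    [0,0,-0.001,0,0.3],
    [0,0,-0.0015,0,0.3],
    [0,0,-0.0015,0,0.3],
    [0,0,-0.0015,0,0.3],
    [0,0,-0.0015,0,0.3],
    [0,0,-0.0015,0,0.3]
  ]
}}

```text
time_s: 18.4
ee_pos: [510.6, -268.5, 44.5]
ee_rot: [76.6, 90.0, -16.2]
force: [0.0, 0.3, -0.5]
gripper_width: 52.0
```

Request:
{"op": "play_rows", "data": {
  "motion": [
    [0,0,-0.0005,0,0.3],
    [0,0,-0.0005,0,0.3],
    [0,0,-0.001,0,0.3],
    [0,0,-0.001,0,0.3],
    [0,0,-0.0015,0,0.3],
    [0,0,-0.0015,0,0.3],
    [0,0,-0.0015,0,0.3],
    [0,0,-0.0015,0,0.3]
  ]
}}

```text
time_s: 19.07
ee_pos: [510.6, -268.5, 44.3]
ee_rot: [63.2, 90.0, -29.6]
force: [-2.7, 1.7, 8.7]
gripper_width: 51.5
```

Contact (force up 9 N). Release and rise.

Request:
{"op": "play_rows", "data": {
  "motion": [
    [0,0,0.0005,0,0.62],
    [0,0,0.0005,0,0.66],
    [0,0,0.0005,0,0.72],
    [0,0,0.0005,0,0.76],
    [0,0,0.0005,0,0.76],
    [0,0,0.005,0,0.76],
    [0,0,0.02,0,0.76],
    [0,0,0.045,0,0.76]
  ]
}}

```text
time_s: 19.73
ee_pos: [508.9, -267.6, 86.3]
ee_rot: [-116.2, 89.7, 151.0]
force: [0.1, 0.0, -0.6]
gripper_width: 69.2
```

Request:
{"op": "play_rows", "data": {
  "motion": [
    [0,0.02,0.035,0,1],
    [0,0.04,0.075,0.0,1],
    [0,0.08,0.11,0.0,1],
    [0,0.11,0.14,0,1],
    [0,0.11,0.15,0,1],
    [0,0.11,0.15,0,1],
    [0,0.11,0.15,0,1],
    [0,0.11,0.15,0,1]
  ]
}}

```text
time_s: 20.4
ee_pos: [510.0, -158.7, 237.1]
ee_rot: [-88.7, 89.9, 178.5]
force: [-0.1, 0.2, -0.6]
gripper_width: 91.4
```

```bash
python3 - <<'E'
from h import *
st=sensors.state(); print(st['ee_pos'],jaw(st)[0],st['time_s'])
f=shot('wrist','w10'); f=shot('side','s10')
cv2.imwrite('pics/s10c.png',cv2.resize(f['img'][90:210,180:420],None,fx=3.2,fy=3.2))
E
```

```text
[ 510.01256495 -158.68030323  237.13584255] -2.8073352593885006 20.4
```

View pics/w10.png

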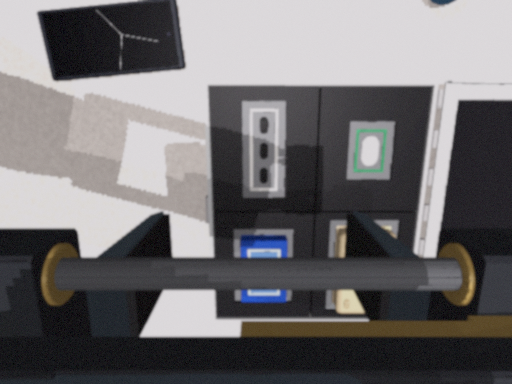

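View pics/s10c.png

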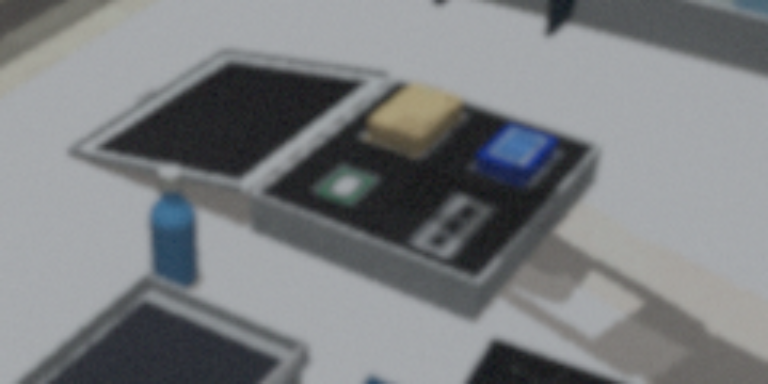

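Request:
{"op": "play_rows", "data": {
  "motion": [
    [-0.003,0.03,0,0.12,1],
    [-0.006,0.06,0,0.24,1],
    [-0.01,0.09,0,0.36,1],
    [-0.013,0.12,0,0.48,1],
    [-0.016,0.15,0,0.6,1],
    [-0.02,0.18,0,0.72,1],
    [-0.023,0.21,0,0.84,1],
    [-0.026,0.24,0,0.96,1]
  ]
}}

```text
time_s: 21.17
ee_pos: [483.9, 82.1, 236.5]
ee_rot: [-133.5, 89.8, -171.1]
force: [-0.1, -0.3, -0.4]
gripper_width: 91.4
```

Request:
{"op": "play_rows", "data": {
  "motion": [
    [-0.003,0.03,0,0.12,1],
    [-0.006,0.06,0,0.24,1],
    [-0.009,0.09,0,0.36,1],
    [-0.009,0.12,0,0.48,1],
    [-0.009,0.134,0,0.6,1],
    [-0.009,0.134,0,0.66,1],
    [-0.009,0.134,0,0.66,1],
    [-0.009,0.134,0,0.66,1]
  ]
}}

```text
time_s: 21.83
ee_pos: [475.4, 214.9, 236.7]
ee_rot: [-153.7, 89.9, -153.8]
force: [0.1, -0.6, 0.1]
gripper_width: 91.0
```

```bash
python3 - <<'E'
from h import *
import pickle
st=sensors.state(); print(st['ee_pos'],jaw(st)[0],st['time_s'],st['qpos'])
f=shot('wrist','w11'); pickle.dump((st,f),open('w11.pkl','wb'))
for n in('speakers_center','simcase_center'):
    for q in finder.spot_point(f,n)[:2]: print(n,q['point'],q['conf'],back(f,[q['point']],12,st)[0].round(1))
E
```

```text
[475.42761437 214.89542104 236.73276525] 89.87606351963733 21.8333 [ 2.30652717e+01  1.27598602e+01  9.41045812e+01 -8.25335657e-03
  7.32807555e+01 -6.68083342e+01]
speakers_center [311.3, 136.5] 0.64 [437.3 275.3  12. ]
simcase_center [186.6, 137.1] 0.94 [437.6 134.3  12. ]
```

View pics/w11.png

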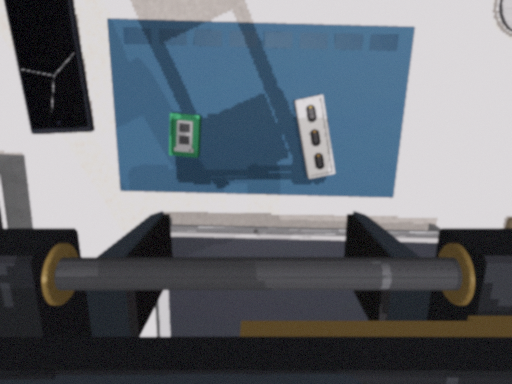

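```bash
python3 - <<'E'
import cv2
i=cv2.imread('pics/w11.png');cv2.imwrite('pics/w11c.png',cv2.resize(i[85:190,155:345],None,fx=4,fy=4,interpolation=cv2.INTER_CUBIC))
E
```

```text
(no output)
```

View pics/w11c.png

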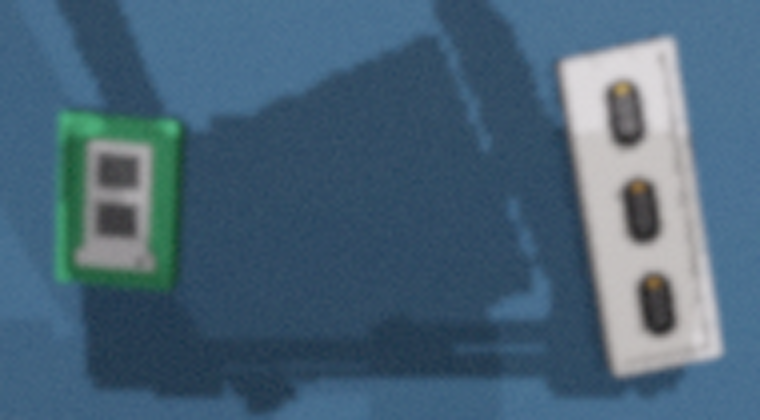

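```bash
cat > d.py <<'E'
from h import *
import pickle
st,f=pickle.load(open('w11.pkl','rb'))
def go(n,C,L,W,z):
    px=np.array(C)/4-0.4+[155,85]; print(n,*rectfit(back(f,px,z,st),L,W))
go('spk',[(557,60),(675,36),(722,354),(614,378)],88,30,20)
go('spk dots',[(622,85),(628,85),(661,305),(655,305)],88,30,16)
go('sim',[(60,109),(185,119),(178,290),(55,281)],46,32,20)
E
python3 d.py
```

```text
spk [437.7 278.5] 11.5 [32.1 88.4 31.2 89.4] 88 30
spk dots [434.1 278.8] 10.8 [ 1.6 61.7  1.7 61.7] 88 30
sim [434.5 133.7] 174.8 [34.  46.9 34.5 47.1] 46 32
```

Request:
{"op": "play_rows", "data": {
  "motion": [
    [-0.01,0.016,-0.03,0.06,1],
    [-0.02,0.032,-0.06,0.12,1],
    [-0.03,0.048,-0.09,0.17,1],
    [-0.038,0.0636,-0.12,0.199,1],
    [-0.038,0.0636,-0.15,0.199,1],
    [-0.038,0.0636,-0.165,0.199,1],
    [-0.038,0.0636,-0.165,0.199,1],
    [-0.038,0.0636,-0.165,0.199,1]
  ]
}}

```text
time_s: 22.65
ee_pos: [437.6, 278.6, 72.7]
ee_rot: [-162.6, 89.9, -151.3]
force: [-0.4, -0.3, 0.2]
gripper_width: 91.5
```

```bash
python3 - <<'E'
from h import *
st=sensors.state(); print(st['ee_pos'],jaw(st)[0],st['time_s'])
f=shot('wrist','w12')
E
```

```text
[437.5771544  278.58955955  72.6917131 ] 101.34075072523636 22.65
```

View pics/w12.png

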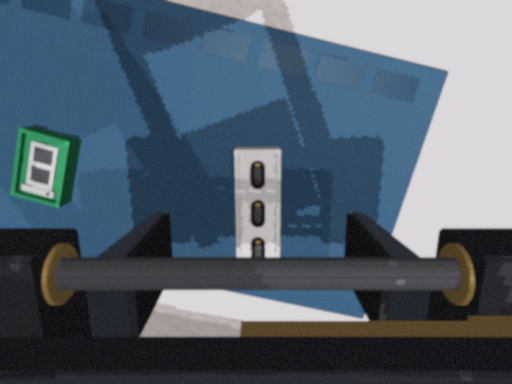

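Request:
{"op": "play_rows", "data": {
  "motion": [
    [0,0,-0.02,0,0.8],
    [0,0,-0.04,0,0.7],
    [0,0,-0.056,0,0.6],
    [0,0,-0.062,0,0.6],
    [0,0,-0.063,0,0.6],
    [0,0,-0.063,0,0.1],
    [0,0,-0.063,0,0.1],
    [0,0,-0.063,0,0.1]
  ],
  "squeeze": 10
}}

```text
time_s: 23.37
ee_pos: [438.5, 279.6, 11.2]
ee_rot: [21.8, 89.8, 33.2]
force: [0.4, 0.6, -0.9]
gripper_width: 40.7
```

Request:
{"op": "play_rows", "data": {
  "motion": [
    [0,0,0,0,0.1],
    [0,0,0,0,0.1],
    [0,0,0,0,0.1],
    [0,0,0,0,0.1],
    [0,0,0,0,0.1],
    [0,0,0,0,0.1],
    [0,0,0,0,0.1],
    [0,0,0,0,0.1]
  ]
}}

```text
time_s: 24.03
ee_pos: [438.0, 279.4, 10.7]
ee_rot: [21.1, 89.9, 32.6]
force: [-1.1, -0.3, 5.4]
gripper_width: 30.0
```

Request:
{"op": "play_rows", "data": {
  "motion": [
    [0,0,0.01,0,0.1],
    [0,0,0.03,0,0.1],
    [0,-0.01,0.06,-0.06,0.1],
    [0.004,-0.03,0.09,-0.16,0.1],
    [0.01,-0.06,0.12,-0.27,0.1],
    [0.016,-0.09,0.14,-0.39,0.1],
    [0.022,-0.12,0.14,-0.51,0.1],
    [0.028,-0.15,0.14,-0.63,0.1]
  ]
}}

```text
time_s: 24.7
ee_pos: [466.4, 128.1, 152.2]
ee_rot: [40.2, 89.8, 15.2]
force: [1.0, -0.4, -0.7]
gripper_width: 29.8
```

Request:
{"op": "play_rows", "data": {
  "motion": [
    [0.007,-0.03,0,-0.12,0.1],
    [0.014,-0.06,0,-0.24,0.1],
    [0.021,-0.09,0,-0.36,0.1],
    [0.028,-0.12,0,-0.48,0.1],
    [0.035,-0.15,0,-0.6,0.1],
    [0.041,-0.18,0,-0.72,0.1],
    [0.046,-0.21,0,-0.84,0.1],
    [0.05,-0.24,0,-0.96,0.1]
  ]
}}

```text
time_s: 25.37
ee_pos: [515.5, -112.3, 150.3]
ee_rot: [114.5, 90.0, 34.4]
force: [0.2, -0.2, -0.5]
gripper_width: 30.2
```

Request:
{"op": "play_rows", "data": {
  "motion": [
    [0,-0.015,-0.01,-0.12,0.1],
    [0,-0.024,-0.02,-0.223,0.1],
    [0,-0.024,-0.04,-0.223,0.1],
    [0,-0.024,-0.055,-0.223,0.1],
    [0,-0.024,-0.07,-0.223,0.1],
    [0,-0.024,-0.08,-0.223,0.1],
    [0,-0.024,-0.08,-0.223,0.1],
    [0,-0.024,-0.08,-0.223,0.1]
  ]
}}

```text
time_s: 26.03
ee_pos: [515.4, -134.8, 70.0]
ee_rot: [-106.3, 90.0, 161.2]
force: [-0.5, 0.3, 0.1]
gripper_width: 29.6
```

```bash
python3 - <<'E'
from h import *
import pickle
st=sensors.state(); print(st['ee_pos'],jaw(st)[0],st['time_s'],st['gripper_width'])
f=shot('wrist','w13'); pickle.dump((st,f),open('w13.pkl','wb'))
E
```

```text
[ 515.42501575 -134.7700516    69.98929464] -2.458306572961495 26.0333 29.62438169056685
```

View pics/w13.png

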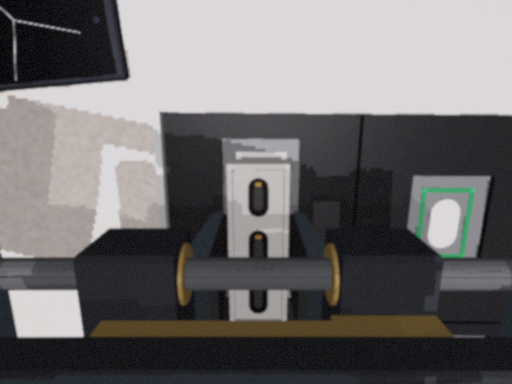

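```bash
python3 - <<'E'
from h import *
import pickle
st,f=pickle.load(open('w13.pkl','rb'))
cv2.imwrite('pics/w13c.png',cv2.resize(f['img'][125:185,200:320],None,fx=6,fy=6))
E
```

```text
(no output)
```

View pics/w13c.png

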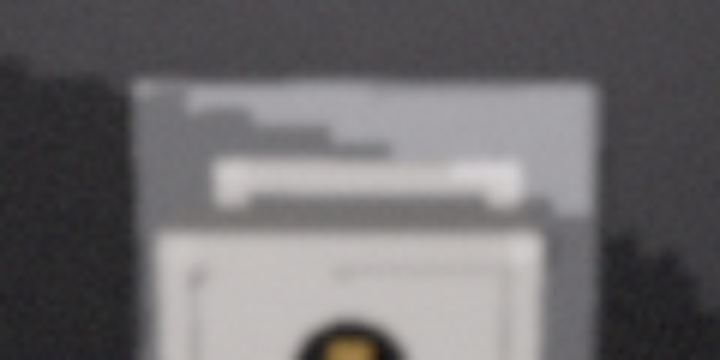

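```bash
python3 - <<'E'
from h import *
import pickle
st,f=pickle.load(open('w13.pkl','rb'))
print(back(f,[(235.3,151.3),(287.3,151.3),(222.2,138.7),(299.7,138.7)],36,st).round(1)); print(back(f,[(225.8,163.3),(290.8,163.3)],79,st).round(1))
E
```

```text
[[503.1 -90.   36. ]
 [533.8 -91.3  36. ]
 [495.8 -82.3  36. ]
 [541.2 -84.3  36. ]]
[[501.3 -90.2  79. ]
 [531.9 -91.5  79. ]]
```

Request:
{"op": "play_rows", "data": {
  "motion": [
    [0.0015,0,-0.01,0,0.1],
    [0.0015,0,-0.018,0,0.1],
    [0.0015,0,-0.022,0,0.1],
    [0.0015,0,-0.024,0,0.1],
    [0.0015,0,-0.0255,0,0.1],
    [0.0015,0,-0.026,0,0.1],
    [0.0015,0,-0.026,0,0.1],
    [0.0015,0,-0.026,0,0.1]
  ]
}}

```text
time_s: 26.75
ee_pos: [517.2, -134.9, 44.1]
ee_rot: [78.9, 90.0, -13.5]
force: [0.4, -0.5, 0.4]
gripper_width: 29.9
```

Request:
{"op": "play_rows", "data": {
  "motion": [
    [0,0,-0.0005,0,0.1],
    [0,0,-0.0005,0,0.1],
    [0,0,-0.001,0,0.1],
    [0,0,-0.001,0,0.1],
    [0,0,-0.001,0,0.1],
    [0,0,-0.001,0,0.1],
    [0,0,-0.001,0,0.1],
    [0,0,-0.001,0,0.1]
  ]
}}

```text
time_s: 27.42
ee_pos: [517.1, -134.9, 43.0]
ee_rot: [89.7, 90.0, -2.7]
force: [-0.8, 0.1, -1.5]
gripper_width: 29.9
```

Request:
{"op": "play_rows", "data": {
  "motion": [
    [0,0,-0.0005,0,0.1],
    [0,0,-0.0005,0,0.1],
    [0,0,-0.001,0,0.1],
    [0,0,-0.001,0,0.1],
    [0,0,-0.001,0,0.1],
    [0,0,-0.001,0,0.1],
    [0,0,-0.001,0,0.1],
    [0,0,-0.001,0,0.1]
  ]
}}

```text
time_s: 28.08
ee_pos: [517.1, -134.9, 42.7]
ee_rot: [79.2, 90.0, -13.3]
force: [-1.7, 1.2, 6.9]
gripper_width: 29.9
```

Contact. Release and rise.

Request:
{"op": "play_rows", "data": {
  "motion": [
    [0,0,0.0005,0,0.38],
    [0,0,0.0005,0,0.42],
    [0,0,0.0005,0,0.48],
    [0,0,0.0005,0,0.5],
    [0,0,0.0005,0,0.5],
    [0,0,0.005,0,0.5],
    [0,0,0.02,0,0.5],
    [0,0,0.045,0,0.5]
  ]
}}

```text
time_s: 28.75
ee_pos: [515.2, -134.4, 85.5]
ee_rot: [-103.5, 89.7, 164.0]
force: [-0.3, -0.6, 0.6]
gripper_width: 45.8
```

Request:
{"op": "play_rows", "data": {
  "motion": [
    [0,0.01,0.035,0,0.6],
    [0,0.02,0.07,0.0,0.7],
    [0,0.02,0.1,0.0,0.7],
    [0,0.02,0.11,0,0.7],
    [0,0.02,0.11,0,0.7],
    [0,0.02,0.11,0,0.7],
    [0,0.02,0.11,0,0.7],
    [0,0.02,0.11,0,0.7]
  ]
}}

```text
time_s: 29.42
ee_pos: [515.9, -114.8, 194.9]
ee_rot: [-101.4, 89.8, 166.1]
force: [1.2, -0.8, -0.2]
gripper_width: 63.9
```

```bash
python3 - <<'E'
from h import *
st=sensors.state(); print(st['ee_pos'],jaw(st)[0],st['time_s'])
f=shot('wrist','w14')
E
```

```text
[ 515.8846699  -114.7810192   194.87182508] -2.483142641285154 29.4167
```

View pics/w14.png

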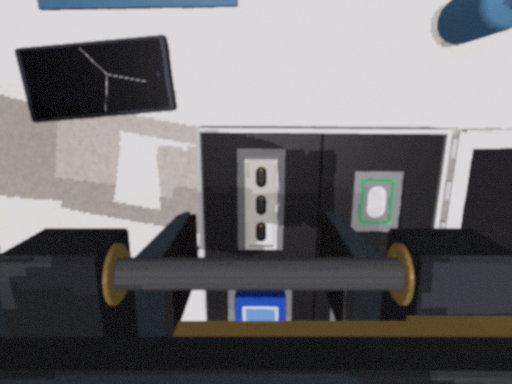

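Request:
{"op": "play_rows", "data": {
  "motion": [
    [-0.007,0.02,0,0.12,0.8],
    [-0.014,0.04,0,0.24,0.8],
    [-0.021,0.06,0,0.36,0.8],
    [-0.028,0.08,0,0.48,0.8],
    [-0.035,0.1,0,0.6,0.8],
    [-0.042,0.12,0,0.72,0.8],
    [-0.049,0.14,0,0.84,0.8],
    [-0.055,0.16,0,0.96,0.8]
  ]
}}

```text
time_s: 30.13
ee_pos: [460.9, 45.9, 195.8]
ee_rot: [-140.6, 89.9, -177.7]
force: [-0.6, 1.0, -0.2]
gripper_width: 73.0
```

Request:
{"op": "play_rows", "data": {
  "motion": [
    [-0.007,0.02,-0.02,0.12,0.8],
    [-0.014,0.04,-0.04,0.24,0.8],
    [-0.021,0.06,-0.06,0.36,0.8],
    [-0.026,0.08,-0.08,0.48,0.8],
    [-0.026,0.0885,-0.1,0.564,0.8],
    [-0.026,0.0885,-0.12,0.564,0.8],
    [-0.026,0.0885,-0.12,0.564,0.8],
    [-0.026,0.0885,-0.12,0.564,0.8]
  ]
}}

```text
time_s: 30.8
ee_pos: [434.9, 133.3, 75.8]
ee_rot: [-159.4, 89.8, -164.6]
force: [0.6, 0.8, 0.6]
gripper_width: 72.8
```

```bash
python3 - <<'E'
from h import *
st=sensors.state(); print(st['ee_pos'],jaw(st)[0],st['time_s'])
f=shot('wrist','w15')
cv2.imwrite('pics/w15c.png',cv2.resize(f['img'][140:260,180:340],None,fx=4,fy=4))
E
```

```text
[434.93455287 133.3030651   75.76462728] 84.85040868008056 30.8
```

View pics/w15c.png

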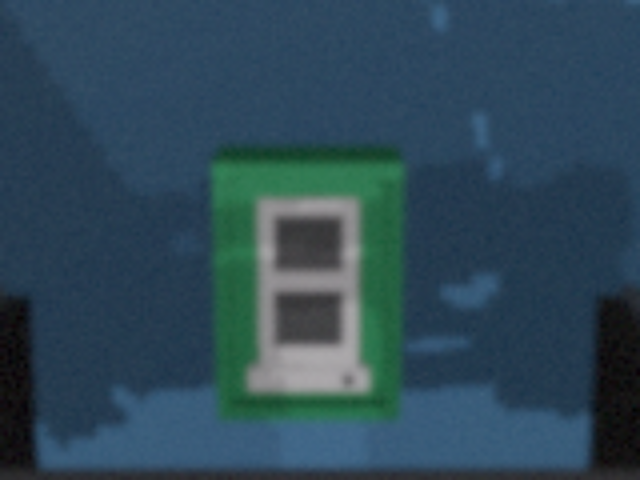

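Request:
{"op": "play_rows", "data": {
  "motion": [
    [0,0,-0.02,0,0.8],
    [0,0,-0.04,0,0.7],
    [0,0,-0.058,0,0.6],
    [0,0,-0.064,0,0.6],
    [0,0,-0.0655,0,0.6],
    [0,0,-0.0655,0,0.1],
    [0,0,-0.0655,0,0.1],
    [0,0,-0.0655,0,0.1]
  ],
  "squeeze": 10
}}

```text
time_s: 31.52
ee_pos: [437.1, 133.8, 12.6]
ee_rot: [22.5, 89.9, 17.4]
force: [-0.9, -0.8, -0.1]
gripper_width: 37.7
```

Request:
{"op": "play_rows", "data": {
  "motion": [
    [0,0,0,0,0.1],
    [0,0,0,0,0.1],
    [0,0,0,0,0.1],
    [0,0,0,0,0.1],
    [0,0,0,0,0.1],
    [0,0,0,0,0.1],
    [0,0,0.005,0,0.1],
    [0,0,0.02,0,0.1]
  ]
}}

```text
time_s: 32.18
ee_pos: [434.5, 133.2, 30.6]
ee_rot: [-161.4, 89.8, -166.5]
force: [-0.2, 0.3, 0.4]
gripper_width: 32.1
```

Request:
{"op": "play_rows", "data": {
  "motion": [
    [0,0,0.03,0,0.1],
    [0.005,-0.005,0.06,-0.05,0.1],
    [0.015,-0.02,0.09,-0.14,0.1],
    [0.03,-0.04,0.11,-0.24,0.1],
    [0.045,-0.06,0.12,-0.35,0.1],
    [0.06,-0.08,0.12,-0.46,0.1],
    [0.075,-0.105,0.12,-0.57,0.1],
    [0.09,-0.13,0.12,-0.68,0.1]
  ]
}}

```text
time_s: 32.85
ee_pos: [526.4, 2.7, 152.1]
ee_rot: [63.4, 90.0, 19.0]
force: [0.7, 0.7, -0.5]
gripper_width: 31.5
```

Request:
{"op": "play_rows", "data": {
  "motion": [
    [0.015,-0.025,0,-0.12,0.1],
    [0.03,-0.05,0,-0.24,0.1],
    [0.045,-0.07,0,-0.36,0.1],
    [0.06,-0.09,0,-0.48,0.1],
    [0.075,-0.11,0,-0.6,0.1],
    [0.09,-0.13,0,-0.72,0.1],
    [0.1,-0.14,0,-0.82,0.1],
    [0.1054,-0.1436,0,-0.843,0.1]
  ]
}}

```text
time_s: 33.52
ee_pos: [632.3, -141.7, 151.1]
ee_rot: [24.2, 90.0, -68.5]
force: [-0.1, 0.4, -0.4]
gripper_width: 32.0
```

Request:
{"op": "play_rows", "data": {
  "motion": [
    [0,0,-0.015,0,0.1],
    [0,0,-0.035,0,0.1],
    [0,0,-0.055,0,0.1],
    [0,0,-0.07,0,0.1],
    [0,0,-0.08,0,0.1],
    [0,0,-0.08,0,0.1],
    [0,0,-0.08,0,0.1],
    [0,0,-0.08,0,0.1]
  ]
}}

```text
time_s: 34.18
ee_pos: [632.2, -139.9, 72.7]
ee_rot: [81.3, 89.9, -11.1]
force: [-0.1, 1.1, -0.2]
gripper_width: 31.6
```

```bash
python3 - <<'E'
from h import *
import pickle
st=sensors.state(); print(st['ee_pos'],jaw(st)[0],st['time_s'],st['gripper_width'])
f=shot('wrist','w16'); pickle.dump((st,f),open('w16.pkl','wb'))
cv2.imwrite('pics/w16c.png',cv2.resize(f['img'][145:265,180:340],None,fx=5,fy=5))
E
```

```text
[ 632.17912531 -139.90875672   72.66362602] -2.3661105752767067 34.1833 31.646206771770366
```

View pics/w16c.png

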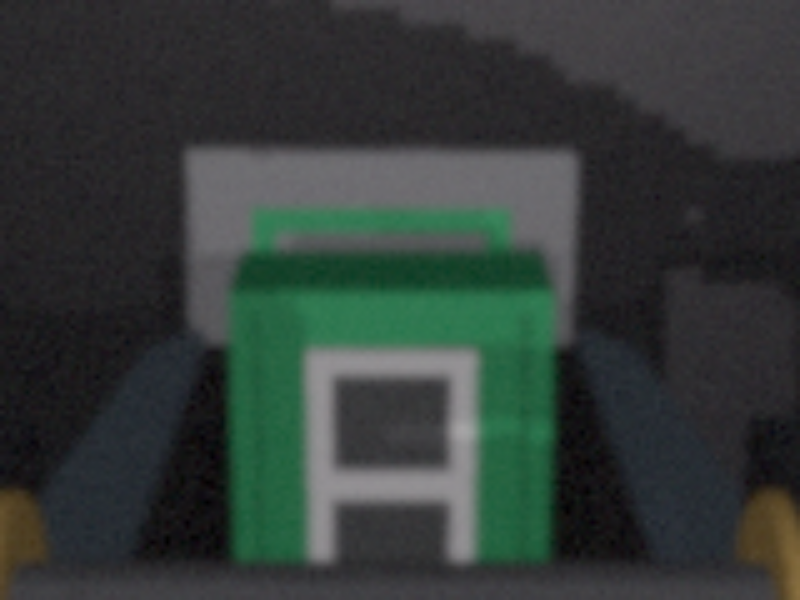

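```bash
python3 - <<'E'
from h import *
import pickle
st,f=pickle.load(open('w16.pkl','rb'))
q=lambda L:np.array(L)/5+[180,145]
print(back(f,q([(253,210),(512,210),(184,148),(580,148)]),36,st).round(1)); print(back(f,q([(232,290),(555,290)]),81,st).round(1))
E
```

```text
[[ 615.5 -117.2   36. ]
 [ 647.3 -118.6   36. ]
 [ 607.6 -109.2   36. ]
 [ 655.7 -111.2   36. ]]
[[ 616.9 -114.9   81. ]
 [ 648.3 -116.2   81. ]]
```

Request:
{"op": "play_rows", "data": {
  "motion": [
    [-0.0012,-0.0022,-0.01,0,0.1],
    [-0.0012,-0.0022,-0.018,0,0.1],
    [-0.0012,-0.0022,-0.023,0,0.1],
    [-0.0012,-0.0022,-0.026,0,0.1],
    [-0.0012,-0.0022,-0.0275,0,0.1],
    [-0.0012,-0.0022,-0.028,0,0.1],
    [-0.0012,-0.0022,-0.028,0,0.1],
    [-0.0012,-0.0022,-0.028,0,0.1]
  ]
}}

```text
time_s: 34.9
ee_pos: [629.4, -142.1, 44.1]
ee_rot: [-96.3, 89.9, 171.3]
force: [-3.4, 1.1, 5.7]
gripper_width: 31.7
```

Request:
{"op": "play_rows", "data": {
  "motion": [
    [0,0,-0.0005,0,0.1],
    [0,0,-0.0005,0,0.1],
    [0,0,-0.001,0,0.1],
    [0,0,-0.001,0,0.1],
    [0,0,-0.001,0,0.1],
    [0,0,-0.001,0,0.1],
    [0,0,-0.001,0,0.1],
    [0,0,-0.001,0,0.1]
  ]
}}

```text
time_s: 35.57
ee_pos: [629.4, -142.1, 44.1]
ee_rot: [-94.8, 89.9, 172.8]
force: [-4.6, 1.5, 12.2]
gripper_width: 31.5
```

Request:
{"op": "play_rows", "data": {
  "motion": [
    [0,0,0.0012,0,0.1],
    [0,0,0.0012,0,0.38],
    [0,0,0.0012,0,0.42],
    [0,0,0.0012,0,0.5],
    [0,0,0.0012,0,0.52],
    [0,0,0.005,0,0.52],
    [0,0,0.02,0,0.52],
    [0,0,0.045,0,0.52]
  ]
}}

```text
time_s: 36.23
ee_pos: [628.3, -141.7, 85.2]
ee_rot: [-101.5, 89.6, 166.0]
force: [-0.2, -0.5, 0.2]
gripper_width: 47.1
```

Request:
{"op": "play_rows", "data": {
  "motion": [
    [-0.01,0.0,0.035,0,0.6],
    [-0.04,0.0,0.07,0.0,0.7],
    [-0.06,-0.02,0.1,0.0,0.7],
    [-0.07,-0.05,0.14,0,0.7],
    [-0.07,-0.08,0.18,0,0.7],
    [-0.07,-0.1,0.21,0,0.7],
    [-0.07,-0.1,0.21,0,0.7],
    [-0.07,-0.1,0.21,0,0.7]
  ]
}}

```text
time_s: 36.9
ee_pos: [561.4, -245.0, 301.9]
ee_rot: [63.9, 89.5, -28.6]
force: [0.0, -0.1, 0.0]
gripper_width: 64.1
```

```bash
python3 - <<'E'
from h import *
import pickle
st=sensors.state(); print(st['ee_pos'],jaw(st)[0],st['time_s'],st['force'])
f=shot('wrist','w17'); pickle.dump((st,f),open('w17.pkl','wb'))
cv2.imwrite('pics/w17c.png',cv2.resize(f['img'][0:230,150:400],None,fx=2.6,fy=2.6))
f=shot('side','s17')
cv2.imwrite('pics/s17c.png',cv2.resize(f['img'][90:240,180:420],None,fx=3.2,fy=3.2))
E
```

```text
[ 561.42408919 -244.98399158  301.9076016 ] -2.5651334379709807 36.9 [ 0.01030404 -0.06054082  0.04379741]
```

View pics/w17c.png

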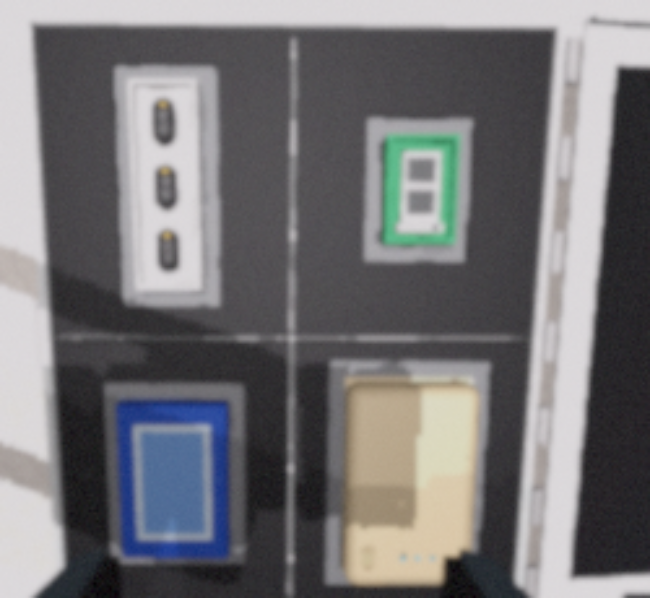

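View pics/s17c.png

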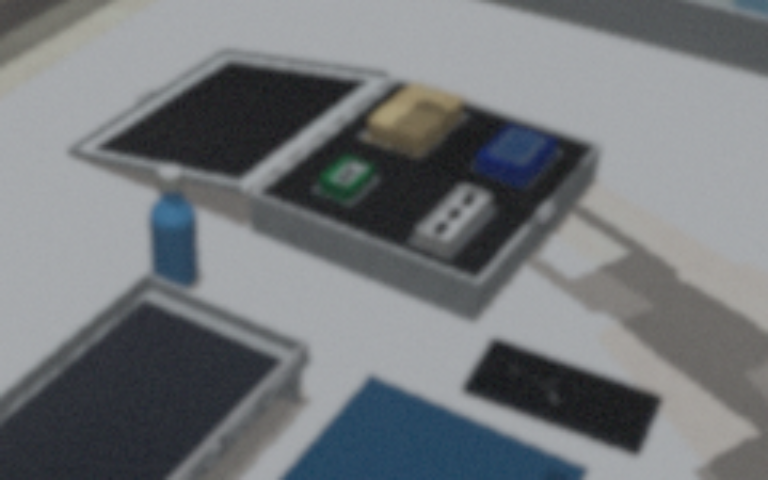

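```bash
python3 - <<'E'
from h import *
import pickle
st,f=pickle.load(open('w17.pkl','rb'))
q=lambda L:np.array(L)/2.6+[150,0]
def g(n,o,z,fl):
    print(n,'obj',*rectfit(back(f,q(o),z,st),0,0)[:3],'floor',*rectfit(back(f,q(fl),38,st),0,0)[:3])
g('pb',[(345,380),(478,380),(472,585),(344,583)],58,[(331,361),(490,361),(478,590),(325,584)])
g('box',[(117,401),(229,401),(229,557),(122,557)],54,[(105,384),(244,384),(244,563),(111,562)])
g('spk',[(129,77),(205,77),(205,290),(136,290)],52,[(114,66),(216,66),(219,305),(124,305)])
g('sim',[(384,136),(463,136),(456,247),(382,245)],52,[(366,118),(472,118),(465,262),(363,261)])
E
```

```text
pb obj [ 622.5 -274.2] 88.5 [61.2 99.6 62.5 98.5] floor [ 623.6 -275.2] 87.2 [ 76.2 116.2  78.5 112.8]
box obj [ 511.  -267.8] 86.6 [52.1 76.2 52.  76.1] floor [ 510.1 -268.8] 86.7 [66.8 90.5 67.3 89.8]
spk obj [ 518.3 -135.4] 86.6 [32.5 88.6 31.3 88.6] floor [ 516.5 -135.3] 87.2 [ 45.  102.9  44.7 102.8]
sim obj [ 629.6 -142.6] 87.2 [34.5 46.5 33.3 45.6] floor [ 629.7 -141.1] 87.5 [47.6 62.2 47.6 61.7]
```

All four lie within about 2 mm and 1.5° of their cut-outs' centres, and the gripper is clear, so I am handing in.

```bash
python3 - <<'E'
from h import *
print(job_done())
E
```

```text
the job is handed in; nothing more can be done
None
```

All four items are in their own cut-outs, and I handed the job in at about 37 s of the 118 s allowed. I went in the order asked: power bank, screen protector box, speaker tray, SIM tray case. For the power bank I took the large one on the ledge and left the two smaller look-alikes alone.

I lowered each item until the wrist force showed contact, at most 12 N, before opening the fingers.

**Final wrist-camera check:** the estimates put each item 1 to 2 mm from the centre of its cut-out and within about 1.3° of square. That is inside the 8 mm clearance all round. The offsets and angles are at the limit of the calibration and of reading corners by eye.

| Item | Offset from cut-out centre | Angle off square |
|---|---|---|
| Power bank | 1.5 mm | 1.3° |
| Screen protector box | 1.3 mm | 0.1° |
| Speaker tray | 1.8 mm | 0.6° |
| SIM tray case | 1.5 mm | 0.3° |

The side view shows all four lying flat, with nothing touching the gripper. The phone and the bottle appear undisturbed.

One disagreement: the SIM case made contact with the fingers about 1 mm higher than I expected. That fits it having been gripped slightly lower on its body, and the pictures show it lying flat on its floor.

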